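# Start three grain-sample timers in order

### The job

Three grain samples are ready for timing: start their timers in order, blue first, then yellow, then green, by pressing the coloured key on top of each fully down, lightly, with the fingertips, and taking the fingers off it before going to the next; a pressed key stays down. Leave the red timer unpressed. Do not lift, tip or push any of the timers from its place, and do not disturb the jars or the other things on the bench.

Things in the scene. Friction and masses are not known exactly. Their poses are not given: they have to be found in the camera images.
- timer_blue: loose white bench timer with a blue key on top: flat box 84 (its x) x 76 (its y) x 32 mm high, about 370 g, rubber feet. Origin: centre of its underside, z up; its -x side carries a dark display and faces roughly towards the robot.
- key_blue_top (a point): centre of the top face of the blue key, a round disc 38 mm across on the timer's lid, 6 mm towards the timer's +x from its centre. 54 mm above the bench when up, 44 mm when fully down; the point moves with the key. The key's face is springy: it gives 2 N per mm, up to 6 mm, on top of the key's travel, and springs back when released, so the force climbs softly at the stop.
- key_blue (a joint): how far the blue key is pressed, m: 0 is up, 0.010 fully down against a stop. Straight down, takes about 3 N all the way, has no spring: it stays where it is left. The timer is spoilt by a push above 30 N. It counts as down from 0.0075.
- timer_yellow: loose white bench timer with a yellow key on top: flat box 84 (its x) x 76 (its y) x 32 mm high, about 370 g, rubber feet. Origin: centre of its underside, z up; its -x side carries a dark display and faces roughly towards the robot.
- key_yellow_top (a point): centre of the top face of the yellow key, a round disc 38 mm across on the timer's lid, 6 mm towards the timer's +x from its centre. 54 mm above the bench when up, 44 mm when fully down; the point moves with the key. The key's face is springy: it gives 2 N per mm, up to 6 mm, on top of the key's travel, and springs back when released, so the force climbs softly at the stop.
- key_yellow (a joint): how far the yellow key is pressed, m: 0 is up, 0.010 fully down against a stop. Straight down, takes about 3 N all the way, has no spring: it stays where it is left. The timer is spoilt by a push above 30 N. It counts as down from 0.0075.
- timer_green: loose white bench timer with a green key on top: flat box 84 (its x) x 76 (its y) x 32 mm high, about 370 g, rubber feet. Origin: centre of its underside, z up; its -x side carries a dark display and faces roughly towards the robot.
- key_green_top (a point): centre of the top face of the green key, a round disc 38 mm across on the timer's lid, 6 mm towards the timer's +x from its centre. 54 mm above the bench when up, 44 mm when fully down; the point moves with the key. The key's face is springy: it gives 2 N per mm, up to 6 mm, on top of the key's travel, and springs back when released, so the force climbs softly at the stop.
- key_green (a joint): how far the green key is pressed, m: 0 is up, 0.010 fully down against a stop. Straight down, takes about 3 N all the way, has no spring: it stays where it is left. The timer is spoilt by a push above 30 N. It counts as down from 0.0075.
- timer_red: loose white bench timer with a red key on top: flat box 84 (its x) x 76 (its y) x 32 mm high, about 370 g, rubber feet. Origin: centre of its underside, z up; its -x side carries a dark display and faces roughly towards the robot.
- key_red_top (a point): centre of the top face of the red key, a round disc 38 mm across on the timer's lid, 6 mm towards the timer's +x from its centre. 54 mm above the bench when up, 44 mm when fully down; the point moves with the key. The key's face is springy: it gives 2 N per mm, up to 6 mm, on top of the key's travel, and springs back when released, so the force climbs softly at the stop.
- key_red (a joint): how far the red key is pressed, m: 0 is up, 0.010 fully down against a stop. Straight down, takes about 3 N all the way, has no spring: it stays where it is left. The timer is spoilt by a push above 30 N. This timer is spare and its key must stay up.
- jar_blue: loose amber sample jar with white screw cap, 54 mm across, 70 mm high, standing about 85 mm from the centre of the blue timer on its display side. Origin: centre of underside.
- jar_yellow: loose amber sample jar with white screw cap, 54 mm across, 70 mm high, standing about 85 mm from the centre of the yellow timer on its display side. Origin: centre of underside.
- jar_green: loose amber sample jar with white screw cap, 54 mm across, 70 mm high, standing about 85 mm from the centre of the green timer on its display side. Origin: centre of underside.
- jug: loose clear plastic beaker, 100 mm across at the rim, 110 mm high, at the far side of the bench; bystander. Origin: centre of underside.
- pan: loose grey open sample pan, 100 x 140 x 60 mm high, at the far side of the bench; bystander. Origin: centre of underside.
- brush: loose hand brush lying at the far right of the bench; bystander.

How it is judged:
By the outcome, as a careful person would: the job done as asked, in the order asked, and still so for the second after the job is handed in, with the robot touching nothing.
It also fails if it takes over 48 s, if anything falls off the work surface, if the arm or the gripper's body presses on something with over 40 N, if the wrist force passes 120 N, or if a joint passes its speed limit or range.

### The arm

A 6-joint arm with a two-finger parallel gripper is mounted at the origin on the work surface. World frame = base frame: x ahead of the robot, y to its left, z up, the work surface at z = 0. Lengths are in m, angles in rad, forces in N, time in s.
With the tool pointing down it reaches from about 0.3 to 0.775 m from the base axis. Payload 14.6 kg.
Tool frame: the origin (TCP) lies at the very end of the fingers, on their centre line; the grasp point (between the pads) lies 19 mm behind it; z points along the fingers, y is the line along which they close (so a half turn about z gives the same grasp; the last joint's range is limited). The gripper opens to 94 mm and grips with 3 to 60 N. Pads are 16 mm wide; open, the fingers measure 119 mm over their backs; the gripper's body (75 mm by 177 mm) begins 78 mm behind the grasp point.
Start: joints at [-1.312, 0.3, 1.521, -0, 1.321, -0.067], TCP at [0.176, -0.521, 0.205] pointing down, gripper open.
Joint ranges: [-3.03, 3.03], [-0.79, 2.21], [0.23, 2.52], [-1.04, 4.18], [0, 3.07], [-2.55, 2.55]. Speed limits (rad/s): [2.22, 2.22, 2.57, 3.14, 3.14, 3.14].

### API

Orientations are given as [roll, pitch, yaw] about the fixed x, y, z axes, in that order (R = Rz(yaw) Ry(pitch) Rx(roll)).
In Python, from station import ctrl gives the robot as it stands.
- The arm moves only by the shell command python3 -m pendant 'ROWS' [OPENING] [FORCE]. ROWS is JSON, a list of rows, each a list of 2 entries, a list of its own where there are three numbers: the shift along the world's x, y, z in cm, then the turn about the world's z in rad. A call has 1 to 20 rows; each row shifts and turns the commanded pose from where the row before left it; what a row does not reach is not made up. A row lasts 1/12 s, in which the tool goes at most 41.7 mm and 7.16 degrees, less where a joint would pass 70% of its speed; a pose out of reach is approached as far as the arm can. A call is refused whole if a number of a shift passes 4.17 or a number of a turn 0.125, either way. A call with a gripper value outside its range is refused whole. OPENING is the opening, from 0 (shut) to 1 (fully open), set as the call begins (- or left out, the last holds). The fingers move at their own pace and stop on an object; FORCE is the grip in N (left out, the last holds). Time passes only in rows, so rows that do not move let the fingers close. It gives the time, the measured TCP pose, the force, the opening and the grip force at its end, in the units of the state.
- ctrl.get_obs(): the state, without advancing time (a new reading comes with each control period).
- ctrl.camera(name): name is "scene" or "top" or "wrist"; returns a dict with "color" (480x640x3 uint8, red, green, blue), "intrinsics" (3x3 intrinsics, pixels), "camera_from_world" (4x4, takes a point from world to camera coordinates). Camera axes: x right, y down, z forward; pixel columns grow to the right and rows downward; lengths in m; the calibration is good to about 2 mm. A picture is of the moment at which its call begins. There is no depth.
- ctrl.hand_in(): hands the job in; it is judged then, once.
The state is a dict: "time_s": time; "qpos": joint angles; "joint_vel": joint speeds; "tau": joint torques, N m; "ee_pos": TCP position; "eef_rot": TCP orientation; "force": force on the tool from outside, world axes, zero at the start; "moment": the same for the moment, N m; "grip_width": finger opening in m; "grip_force": force on a finger pad.
Only numpy, scipy, OpenCV 4.12 (cv2) and the standard library are available. Lean on these libraries where they do the work, as an engineer would, in place of code of your own. Each camera call takes 0.05 s, during which the arm holds its last target. There are 200 camera calls.

## Working session

There is one attempt and no reset: what is moved stays moved. The work goes in short steps, Python scripts to look and compute and a shell command to move; the robot and the scene stay as the last step left them, time stands still between calls to the robot, and variables do not carry over. Pictures are saved under pics/ and viewed, at most 10 in all, crops included, and the job is handed in when it is done.

```bash
mkdir -p pics; cat > h.py <<'E'
from station import ctrl
import numpy as np, cv2
def cast(c,uv,z):
    K=np.array(c["intrinsics"]);T=np.array(c["camera_from_world"]);R,t=T[:3,:3],T[:3,3]
    d=R.T@np.linalg.solve(K,[uv[0],uv[1],1]);o=-R.T@t
    return o+d*(z-o[2])/d[2]
E
python3 - <<'E'
from h import *
for n in("top","scene"):
    c=ctrl.camera(n);im=cv2.cvtColor(np.array(c["color"]),cv2.COLOR_RGB2BGR);cv2.imwrite(f"pics/{n}0.png",im)
    hsv=cv2.cvtColor(im,cv2.COLOR_BGR2HSV)
    for k,(a,b) in dict(red=(172,6),yellow=(22,34),green=(45,85),blue=(98,125)).items():
        h=hsv[...,0];m=((h>=a)&(h<=b)) if a<b else ((h>=a)|(h<=b))
        m=(m&(hsv[...,1]>120)&(hsv[...,2]>60)).astype(np.uint8)
        N,_,s,ce=cv2.connectedComponentsWithStats(m)
        for i in range(1,N):
            if s[i,4]>60: print(n,k,s[i],ce[i].round(1),cast(c,ce[i],.054).round(4))
o=ctrl.get_obs();print(o["time_s"],o["ee_pos"],o["eef_rot"],o["force"],o["grip_width"])
E
```

```text
top red [361 246  20  21 332] [370.5 256.2] [ 0.498  -0.1083  0.054 ]
top yellow [470 260  21  21 330] [480.  269.7] [ 0.4739 -0.3076  0.054 ]
top green [129 230  19  18 268] [138.3 238.4] [0.53   0.3221 0.054 ]
top blue [258 262  20  20 310] [267.7 271.5] [0.4693 0.0802 0.054 ]
scene red [264 222  18  19 253] [272.5 230.3] [ 0.5095 -0.1056  0.054 ]
scene yellow [176 206  18  18 237] [184.4 214.2] [ 0.4858 -0.3037  0.054 ]
scene green [471 252  18  14 190] [479.8 258.4] [0.5342 0.3222 0.054 ]
scene blue [355 220  17  13 168] [362.6 226.3] [0.474  0.0812 0.054 ]
0.1 [ 0.17597172 -0.52084894  0.20493884] [-3.14057483e+00 -3.11110155e-05  3.25832856e-01] [-0.9358825   0.41634986 -0.18336693] 0.09374371586802671
```

View pics/top0.png

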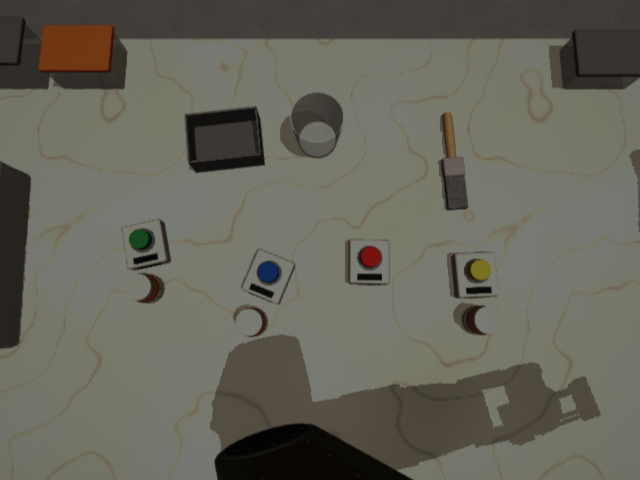

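View pics/scene0.png

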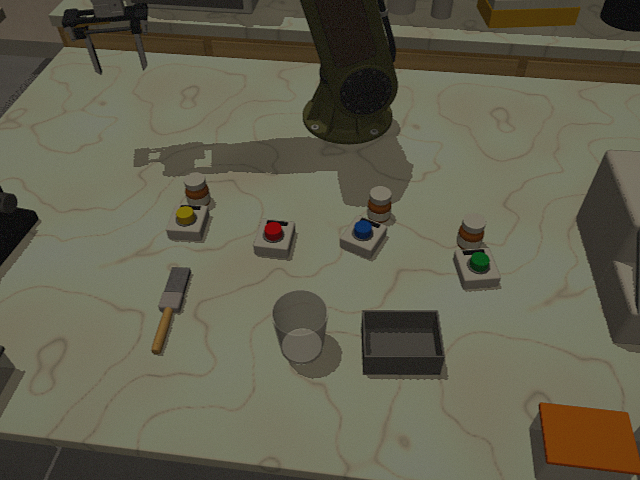

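The top view shows the green key at (138,238), blue at (268,271), red at (370,256) and yellow at (480,270), with the jars on the robot side. The scene view agrees on the layout: the keys are at (480,258), (363,226), (272,230) and (184,214). Its masks include the sides of the keys, which shifts x. I'll go high over blue with the fingers shut and refine the position with the wrist camera.

```bash
python3 -m pendant '[[[1.4,3,0],0],[[1.4,3,0],0],[[1.4,3,0],0],[[1.4,3,0],0],[[1.4,3,0],0],[[1.4,3,0],0],[[1.4,3,0],0],[[1.4,3,0],0],[[1.4,3,0],0],[[1.4,3,0],0],[[1.4,3,0],0],[[1.4,3,0],0],[[1.4,3,0],0],[[1.4,3,0],0],[[1.4,3,0],0],[[1.4,3,0],0],[[1.4,3,0],0],[[1.4,3,0],0],[[0,0,0],0],[[0,0,0],0]]' 0 3
cat > see.py <<'E'
import sys
from h import *
# key tops: only the brighter (lit) top face of the colour blob, ellipse centre and diameter
H=dict(red=(172,6),yellow=(22,34),green=(45,85),blue=(98,125))
def see(n,save=None):
    c=ctrl.camera(n);im=cv2.cvtColor(np.array(c["color"]),cv2.COLOR_RGB2BGR)
    if save: cv2.imwrite(f"pics/{save}.png",im)
    hsv=cv2.cvtColor(im,cv2.COLOR_BGR2HSV);out={}
    for k,(a,b) in H.items():
        h=hsv[...,0];m=((h>=a)&(h<=b)) if a<b else ((h>=a)|(h<=b))
        m=m&(hsv[...,1]>120)&(hsv[...,2]>40)
        N,l,s,ce=cv2.connectedComponentsWithStats(m.astype(np.uint8))
        if N<2: continue
        i=1+np.argmax(s[1:,4])
        if s[i,4]<60: continue
        v=hsv[...,2];m=l==i;m=(m&(v>.85*np.percentile(v[m],80))).astype(np.uint8)
        cs=max(cv2.findContours(m,0,1)[0],key=cv2.contourArea)
        if len(cs)<5: continue
        P=np.array([cast(c,p[0],.054) for p in cs]);e=cv2.fitEllipse(cs)
        print(n,k,"px",np.round(e[0],1),"at",cast(c,e[0],.054)[:2].round(4),"extent mm",(np.ptp(P,0)[:2]*1e3).round(1))
o=ctrl.get_obs();print(o["time_s"],np.round(o["ee_pos"],4),np.round(o["eef_rot"],3),np.round(o["force"],2),o["grip_width"])
for n in sys.argv[1].split(","): see(n,(n+sys.argv[2]) if len(sys.argv)>2 else None)
E
python3 see.py top,scene,wrist 1
```

```text
time_s: 1.77
ee_pos: [0.428, 0.02, 0.205]
eef_rot: [-3.141, 0.001, 0.329]
force: [-0.7, 0.2, 0.5]
grip_width: 0.0006
grip_force: 0.0
1.7667 [0.428 0.02  0.205] [-3.141e+00  1.000e-03  3.290e-01] [-0.71  0.25  0.49] 0.0005698964567845537
top red px [370.7 256.1] at [ 0.4983 -0.1087] extent mm [33.4 35. ]
top yellow px [480.4 269.4] at [ 0.4744 -0.3083] extent mm [33.  34.8]
top green px [138.4 238.4] at [0.53   0.3221] extent mm [32.1 33.9]
scene red px [272.6 227.7] at [ 0.502  -0.1069] extent mm [33.7 35.6]
scene yellow px [183.9 211.7] at [ 0.4787 -0.3071] extent mm [34.6 35.3]
scene green px [479.9 258.3] at [0.5339 0.3224] extent mm [34.7 32.1]
scene blue px [362.6 226.7] at [0.4749 0.0813] extent mm [39.  32.7]
wrist red px [465.6 204.6] at [ 0.4979 -0.1071] extent mm [35.9 35.3]
wrist yellow px [629.6 290.9] at [ 0.4712 -0.3015] extent mm [34.7 30.4]
wrist green px [11.4 11.2] at [0.5238 0.3135] extent mm [23.6 20. ]
wrist blue px [265.7 168.8] at [0.4693 0.0806] extent mm [35.3 35.9]
```

Three views agree to within 5 mm, and the extents match a 38 mm disc. Blue is at about (0.471, 0.081). I'll go above it and down to z of about 0.07.

```bash
python3 -m pendant '[[[1.1,1.5,0],0],[[1.1,1.5,0],0],[[1.1,1.5,0],0],[[1,1.6,0],0],[[0,0,-2],0],[[0,0,-2],0],[[0,0,-2],0],[[0,0,-2],0],[[0,0,-2],0],[[0,0,-2],0],[[0,0,-1],0],[[0,0,0],0],[[0,0,0],0],[[0,0,0],0]]'; python3 see.py wrist,scene 2
```

```text
time_s: 3.08
ee_pos: [0.4716, 0.0797, 0.0766]
eef_rot: [3.141, -0.002, 0.325]
force: [0.1, 0.4, 1.2]
grip_width: 0.0003
grip_force: 0.0
3.0833 [0.4716 0.0797 0.0766] [ 3.141e+00 -2.000e-03  3.250e-01] [0.1  0.4  1.23] 0.0003370100021355565
wrist red px [604.  326.5] at [ 0.5007 -0.1037] extent mm [35.9 35.1]
wrist blue px [311.2 276.8] at [0.4733 0.0828] extent mm [32.7 35.8]
scene red px [272.5 227.7] at [ 0.5019 -0.1071] extent mm [33.7 35.6]
scene yellow px [183.8 211.8] at [ 0.4788 -0.3071] extent mm [34.6 35. ]
scene green px [479.8 258.3] at [0.534  0.3223] extent mm [34.4 33.8]
scene blue px [359.9 223.6] at [0.4666 0.0748] extent mm [20.8 26.9]
```

View pics/wrist2.png

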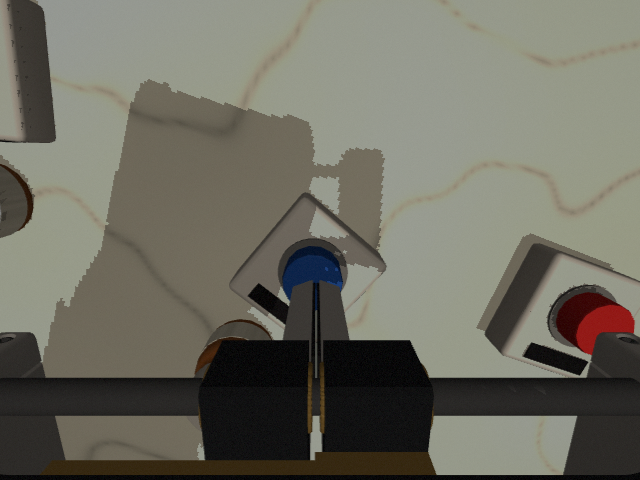

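The wrist view shows the shut fingertips over the blue key at (315,280), with the display at (265,300) and the jar clear of the hand. Next I'll press slowly.

```bash
python3 -m pendant '[[[0,0.1,-0.5],0],[[0,0,-0.5],0],[[0,0,-0.5],0],[[0,0,-0.3],0],[[0,0,-0.3],0],[[0,0,-0.3],0],[[0,0,-0.3],0],[[0,0,-0.3],0],[[0,0,-0.2],0],[[0,0,0],0],[[0,0,0],0],[[0,0,0],0]]'
```

```text
time_s: 4.18
ee_pos: [0.471, 0.0809, 0.0435]
eef_rot: [3.142, -0.0, 0.326]
force: [-1.8, -0.1, 1.4]
grip_width: 0.0006
grip_force: 0.7
```

```bash
python3 -m pendant '[[[0,0,-0.15],0],[[0,0,-0.15],0],[[0,0,0],0],[[0,0,0],0],[[0,0,0],0]]'
```

```text
time_s: 4.6
ee_pos: [0.4712, 0.0809, 0.0407]
eef_rot: [3.141, -0.0, 0.326]
force: [-3.3, 0.2, 7.9]
grip_width: 0.0003
grip_force: 3.4
```

The force is 7.9 N, well above the 3 N travel force, so the key is at its stop. I'll lift off and check.

```bash
python3 -m pendant '[[[0,0,0.5],0],[[0,0,1],0],[[0,0,2],0],[[0,0,2.5],0],[[0,0,2.5],0],[[0,0,2.5],0],[[0,0,2],0],[[0,-1.5,2],0],[[0,-3,0],0],[[0,-4,0],0],[[0,-4,0],0],[[0,-4,0],0],[[0,-4,0],0],[[0,-4,0],0],[[0,0,0],0],[[0,0,0],0]]'; python3 see.py top,scene 3; python3 -c "
import cv2
a=cv2.imread('pics/scene3.png')[180:290,150:510];cv2.imwrite('pics/s3c.png',cv2.resize(a,None,fx=2.2,fy=2.2,interpolation=2))"
```

```text
time_s: 5.93
ee_pos: [0.4707, -0.1656, 0.1908]
eef_rot: [3.142, -0.0, 0.323]
force: [0.0, 0.5, 0.4]
grip_width: 0.0005
grip_force: 0.0
5.9333 [ 0.4707 -0.1656  0.1908] [ 3.142 -0.     0.323] [0.03 0.46 0.44] 0.00046597729869405784
top red px [365.2 257.6] at [ 0.4954 -0.0985] extent mm [29.6 16.3]
top yellow px [479.6 274.7] at [ 0.4648 -0.3063] extent mm [12.8 29. ]
top green px [138.4 238.4] at [0.53   0.3221] extent mm [32.1 33.9]
top blue px [268.2 272. ] at [0.4683 0.0793] extent mm [33.  33.2]
scene red px [272.5 228.2] at [ 0.5034 -0.1069] extent mm [41.4 35. ]
scene yellow px [183.8 211.7] at [ 0.4787 -0.3071] extent mm [34.6 35. ]
scene green px [479.9 258.4] at [0.5341 0.3224] extent mm [34.7 33.8]
scene blue px [362.4 229.3] at [0.4828 0.0814] extent mm [33.4 32.3]
```

View pics/s3c.png

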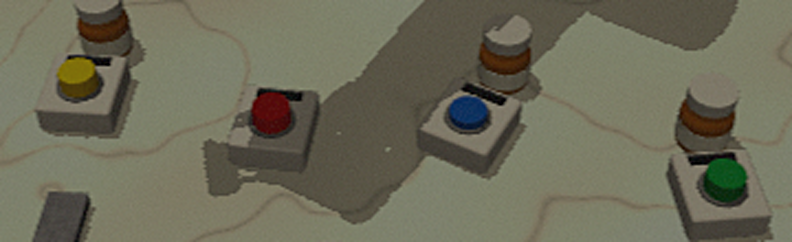

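The crop shows the blue key sunk to its collar at (468,113), while yellow (77,77), red (271,113) and green (725,180) still stand up, and no timer or jar has moved. Next is yellow, at about (0.4755, -0.3077).

```bash
python3 -m pendant '[[[0.1,-2,0],0],[[0.1,-3,0],0],[[0.1,-3,0],0],[[0.1,-3,0],0],[[0.1,-2.2,0],0],[[0,-1,0],0],[[0,0,-2],0],[[0,0,-2],0],[[0,0,-2],0],[[0,0,-2],0],[[0,0,-2],0],[[0,0,-1.5],0],[[0,0,0],0],[[0,0,0],0],[[0,0,0],0]]'; python3 see.py wrist,scene 4
```

```text
time_s: 7.28
ee_pos: [0.4768, -0.3056, 0.0768]
eef_rot: [3.14, -0.001, 0.327]
force: [-1.0, -0.7, -0.1]
grip_width: 0.0003
grip_force: 0.0
7.2833 [ 0.4768 -0.3056  0.0768] [ 3.14e+00 -1.00e-03  3.27e-01] [-0.96 -0.69 -0.12] 0.000347035050587593
wrist red px [  8.2 136.5] at [ 0.5027 -0.1202] extent mm [27.7 12.6]
wrist yellow px [317.5 282.1] at [ 0.4763 -0.3072] extent mm [29.1 36.1]
scene red px [272.9 228. ] at [ 0.5027 -0.1061] extent mm [33.7 35. ]
scene yellow px [182.5 209.6] at [ 0.4725 -0.312 ] extent mm [22.  30.5]
scene green px [479.9 258.3] at [0.534  0.3224] extent mm [34.7 32.1]
scene blue px [362.5 229.4] at [0.483  0.0816] extent mm [33.4 32.6]
```

View pics/wrist4.png

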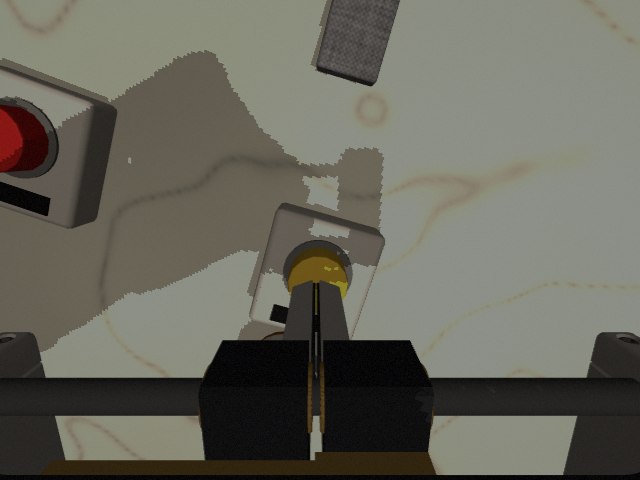

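The wrist view shows the tips centred over the yellow key at (318,280). I'll press it down to z of about 0.0405.

```bash
python3 -m pendant '[[[0,-0.2,-0.5],0],[[0,0,-0.5],0],[[0,0,-0.5],0],[[0,0,-0.3],0],[[0,0,-0.3],0],[[0,0,-0.3],0],[[0,0,-0.3],0],[[0,0,-0.3],0],[[0,0,-0.3],0],[[0,0,-0.15],0],[[0,0,-0.15],0],[[0,0,0],0],[[0,0,0],0],[[0,0,0],0]]'
```

```text
time_s: 8.55
ee_pos: [0.4761, -0.3081, 0.0399]
eef_rot: [3.141, -0.0, 0.326]
force: [-5.2, 1.7, 9.0]
grip_width: 0.0008
grip_force: 4.3
```

```bash
python3 -m pendant '[[[0,0,0.5],0],[[0,0,1],0],[[0,0,2],0],[[0,0,2.5],0],[[0,0,3],0],[[0,0,3],0],[[0,0,3],0],[[0,2,0],0],[[0,3,0],0],[[0,3,0],0],[[0,3,0],0],[[0,3,0],0],[[0,3,0],0],[[0,3,0],0],[[0,3,0],0],[[0,3,0],0],[[0,3,0],0],[[0,3,0],0],[[0,0,0],0],[[0,0,0],0]]'; python3 see.py top,scene,wrist 5
```

```text
time_s: 10.22
ee_pos: [0.4761, 0.0129, 0.1899]
eef_rot: [3.141, -0.001, 0.328]
force: [0.1, -1.0, 0.7]
grip_width: 0.0006
grip_force: 0.0
10.2167 [0.4761 0.0129 0.1899] [ 3.141e+00 -1.000e-03  3.280e-01] [ 0.13 -0.99  0.73] 0.0006070136622827555
top red px [371.4 257.2] at [ 0.4962 -0.1099] extent mm [31.5 35. ]
top yellow px [478.5 270.1] at [ 0.4732 -0.3049] extent mm [33.  34.7]
top green px [138.4 238.4] at [0.53   0.3221] extent mm [32.1 33.9]
scene red px [272.5 227.7] at [ 0.502 -0.107] extent mm [33.7 35.6]
scene yellow px [184.9 214.9] at [ 0.4878 -0.302 ] extent mm [32.8 35.2]
scene green px [479.9 258.4] at [0.5341 0.3224] extent mm [34.9 33.8]
scene blue px [362.5 229.9] at [0.4845 0.0817] extent mm [41.5 32.8]
wrist red px [443.4 253.5] at [ 0.4983 -0.1072] extent mm [36.  35.8]
wrist yellow px [607.4 327.3] at [ 0.4802 -0.2929] extent mm [32.8 33.4]
wrist blue px [242.9 216.8] at [0.472  0.0792] extent mm [34.5 34.7]
```

Yellow has shifted in the scene view just as blue did, so it is down. Green is at (0.532, 0.322): I need +5.6 cm in x and +30.9 cm in y.

```bash
python3 -m pendant '[[[0.5,2,0],0],[[0.5,3,0],0],[[0.5,3,0],0],[[0.5,3,0],0],[[0.5,3,0],0],[[0.5,3,0],0],[[0.5,3,0],0],[[0.5,3,0],0],[[0.5,3,0],0],[[0.5,3,0],0],[[0.6,1.9,0],0],[[0,0,-2],0],[[0,0,-2],0],[[0,0,-2],0],[[0,0,-2],0],[[0,0,-2],0],[[0,0,-1.5],0],[[0,0,0],0],[[0,0,0],0],[[0,0,0],0]]'; python3 see.py wrist,scene 6
```

```text
time_s: 12.03
ee_pos: [0.5329, 0.3206, 0.0756]
eef_rot: [-3.141, -0.001, 0.325]
force: [-0.2, -0.6, 0.4]
grip_width: 0.0005
grip_force: 0.0
12.0333 [0.5329 0.3206 0.0756] [-3.141e+00 -1.000e-03  3.250e-01] [-0.23 -0.56  0.41] 0.0005021711520015462
wrist green px [308.  276.3] at [0.5346 0.3257] extent mm [32.6 35.2]
scene red px [272.5 227.7] at [ 0.502  -0.1072] extent mm [33.7 35.6]
scene yellow px [184.9 214.9] at [ 0.4878 -0.302 ] extent mm [32.8 35.2]
scene green px [479.5 259.1] at [0.5363 0.3216] extent mm [34.9 35.8]
scene blue px [362.4 229.3] at [0.4829 0.0815] extent mm [33.4 32.6]
```

View pics/wrist6.png

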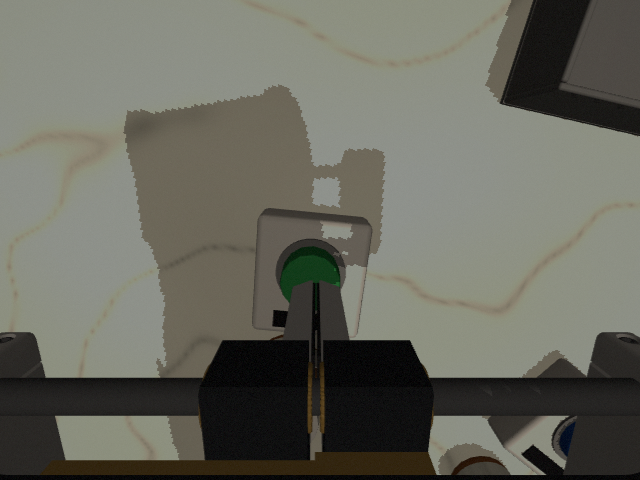

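The wrist view shows the tips over the green key at (311,278), a few mm to its right, so I'll nudge +3 mm in y and press.

```bash
python3 -m pendant '[[[0,0.3,-0.5],0],[[0,0,-0.5],0],[[0,0,-0.5],0],[[0,0,-0.3],0],[[0,0,-0.3],0],[[0,0,-0.3],0],[[0,0,-0.3],0],[[0,0,-0.3],0],[[0,0,-0.3],0],[[0,0,-0.15],0],[[0,0,-0.1],0],[[0,0,0],0],[[0,0,0],0],[[0,0,0],0]]'
```

```text
time_s: 13.3
ee_pos: [0.5321, 0.324, 0.0395]
eef_rot: [-3.142, -0.0, 0.326]
force: [-5.1, -1.7, 10.3]
grip_width: 0.0006
grip_force: 4.6
```

```bash
python3 -m pendant '[[[0,0,0.5],0],[[0,0,1],0],[[0,0,2],0],[[0,0,2.5],0],[[0,0,3],0],[[0,0,3],0],[[0,0,3],0],[[-2,0,2],0],[[-3,0,0],0],[[-3,0,0],0],[[-3,0,0],0],[[0,0,0],0],[[0,0,0],0],[[0,0,0],0]]'; python3 see.py top,scene 7; python3 -c "
import cv2
a=cv2.imread('pics/scene7.png')[150:310,140:520];cv2.imwrite('pics/s7c.png',cv2.resize(a,None,fx=2.1,fy=2.1,interpolation=2))"
```

```text
time_s: 14.47
ee_pos: [0.4226, 0.3241, 0.2095]
eef_rot: [-3.141, -0.001, 0.326]
force: [0.2, 0.3, 0.1]
grip_width: 0.0005
grip_force: 0.0
14.4667 [0.4226 0.3241 0.2095] [-3.141e+00 -1.000e-03  3.260e-01] [0.19 0.3  0.1 ] 0.0004964187128050952
top red px [370.7 256. ] at [ 0.4984 -0.1086] extent mm [33.4 35. ]
top yellow px [478.7 270.1] at [ 0.4731 -0.3052] extent mm [33.  33.1]
top green px [140.5 238.4] at [0.53   0.3182] extent mm [32.1 33.8]
top blue px [268.2 272. ] at [0.4683 0.0793] extent mm [33.  33.2]
scene red px [272.5 227.7] at [ 0.502  -0.1072] extent mm [33.7 35.6]
scene yellow px [184.8 214.9] at [ 0.4879 -0.3021] extent mm [32.5 35.2]
scene green px [478.8 261.9] at [0.5437 0.3198] extent mm [34.3 32.1]
scene blue px [362.4 229.3] at [0.4829 0.0815] extent mm [33.4 32.6]
```

View pics/s7c.png

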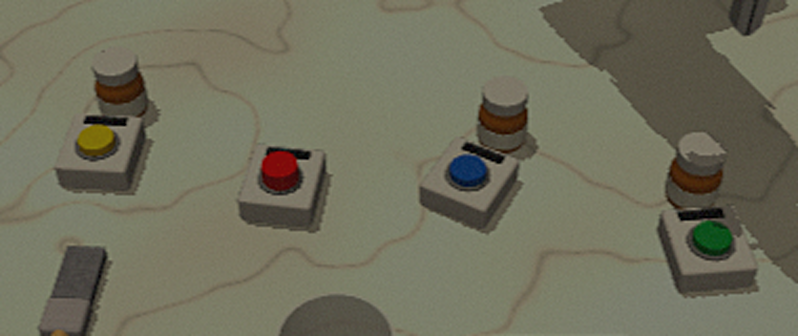

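The yellow (97,140), blue (468,170) and green (713,238) keys are down, and red (281,172) is still up. All timers and jars are in place, and the hand is clear.

```bash
python3 -c "
from station import ctrl
print(ctrl.hand_in())"
```

```text
the job is handed in; nothing more can be done
None
```

I pressed the blue, yellow and green keys fully down in that order, at about 8–10 N each. Red is still up, nothing visibly moved in the last pictures, and the job was handed in shortly after 14.5 s.

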